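# Press the guarded clamp lever of the carburetor press

### The arm

A 7-joint arm with a two-finger parallel gripper is mounted at the origin on the work surface. World frame = base frame: x ahead of the robot, y to its left, z up, the work surface at z = 0. Lengths are in m, angles in rad, forces in N, time in s.
With the tool pointing down it reaches from about 0.425 to 1.025 m from the base axis. Payload 9.4 kg.
Tool frame: the origin (TCP) lies on the front face of the gripper's body, between the roots of the fingers; the fingertips stand 73 mm ahead of it and the grasp point (between the pads) lies 54 mm ahead of it; z points along the fingers, y is the direction in which the jaws open and shut (so a half turn about z gives the same grasp; the last joint's range is limited). The gripper opens to 85 mm and grips with 20 to 120 N. Pads are 22 mm wide; open, the fingers measure 114 mm over their backs; the gripper's body (76 mm by 85 mm) begins 54 mm behind the grasp point. The pads swing forward as they close: fully open they stand 13 mm farther back than shut.
Start: joints at [1.261, 0.599, -0.003, 1.599, 0.002, 0.943, -0.08], TCP at [0.167, -0.705, 0.304] pointing down, gripper open.
Joint ranges: [-2.57, 2.57], [-0.35, 1.97], [-1.29, 1.29], [0.11, 2.56], [-1.05, 4.19], [0.11, 1.86], [-2.63, 2.63]. Speed limits (rad/s): [2.22, 2.22, 3.01, 3.01, 3.14, 3.14, 3.14].

### API

Orientations are given as a unit quaternion [w, x, y, z].
In Python, from rig import * gives the robot as it stands.
- The arm moves only by the tool drive_tool, never from a script. Its argument "increments" is a list of rows, each an object with "translation": the shift along the tool's x, y, z in units of 50 cm (1.0 is 50 cm), a list of three; "yaw": the turn about the tool's z in units of pi/2 rad (1.0 is pi/2 rad). A call has 1 to 12 rows; each row is the pose to reach, as a shift and turn from the pose commanded when the call began, along the tool's axes at that moment; what a row does not reach only later rows make up. A row lasts 1/12 s, in which the tool goes at most 41.7 mm and 7.16 degrees, less where a joint would pass 70% of its speed; a pose out of reach is approached as far as the arm can. A call with a number of a shift or a turn outside -1 to 1 is refused whole. A call with a gripper value outside its range is refused whole. "gripper" is the gripper command: -1 is shut, 1 is fully open, values between are in proportion, set as the call begins (left out, the last holds). The fingers move at their own pace and stop on an object; the grip force is fixed at half the most. Time passes only in rows, so rows that repeat a pose let the fingers close. It gives the time, the measured TCP pose, the force and the opening at its end, in the units of the state.
- observe(): the state, without advancing time (a new reading comes with each control period).
- read_camera(name): name is "side" or "top" or "wrist"; returns a dict with "pixels" (400x640x3 uint8, blue, green, red), "K" (3x3 intrinsics, pixels), "extrinsics" (4x4, takes a point from world to camera coordinates). Camera axes: x right, y down, z forward; pixel columns grow to the right and rows downward; lengths in m; the calibration is good to about 2 mm. The wrist camera is an equidistant fisheye: a pixel r from the principal point sees the ray r / f radians off the axis. A picture is of the moment at which its call begins. There is no depth.
- close_job(): hands the job in, once; it reports no verdict.
The state is a dict: "time": time; "q": joint angles; "dq": joint speeds; "joint_torque": joint torques, N m; "eef_pos": TCP position; "ee_rot": TCP orientation; "wrist_force": force on the tool from outside, world axes, zero at the start; "ft_torque": the same for the moment, N m; "finger_gap": finger opening in m.
Only numpy, scipy, OpenCV 4.12 (cv2) and the standard library are available. Lean on these libraries where they do the work, as an engineer would, in place of code of your own. Each camera call takes 0.05 s, during which the arm holds its last target.

### The job

Clamp the carburetor in its press: reach down through the window of the yellow guard over the green lever, press that lever with the fingertips all the way down to its stop, and draw the fingers back out so that it stays down. Do not touch the guard or its base on the way in or out, leave the black lever and the empty station alone, and do not lift or shift the carburetor or anything else on the bench.

Things in the scene. Friction and masses are not known exactly. Their poses are not given: they have to be found in the camera images.
- guard: fixed fixture: dark steel base plate 270 x 270 x 12 mm with a yellow sheet-steel guard box on its robot-side half. Origin on the bench, x away from the robot, y left, z up. Guard roof: flat, 4 mm thick, top 98 mm above the bench, x = -118 to +5 mm, y = +-126 mm; front and sides are walled. Two square roof windows 84 x 84 mm, centred at x = -55, y = +60 and -60 mm, 36 mm strip between
- loaded_station: fixed grey C-shaped press on the base plate at y = +60 or -60 mm of the guard, holding the carburetor; carries the green lever and a rubber-footed ram. Origin on the base plate, 12 mm above the bench, 55 mm in +x of its window's centre; axes as the guard's. Behind the guard its column (x = 18 to 48 mm) and arm (to x = 110 mm) rise to 118 mm above the bench
- empty_station: the other, identical press, with a black lever and nothing in its nest; same origin and axes
- loaded_station_window (a point): centre of the guard window over the green lever, level with the top of the guard roof (98 mm above the bench); its axes are the guard's
- empty_station_window (a point): the same for the window over the black lever
- green_lever (a joint): angle of the green lever, rad: 0 = level (up), 0.36 = down on its stop; starts at 0 to 0.06. Pivot: 76 mm above the bench, 70 mm in +x of the window's centre; the grip bar is 70 mm from it. The bar needs 4 to 5 N to move, has no spring and stays where it is left; pressing it lowers the ram 15 mm on to the carburetor
- green_lever_grip (a point): top middle of the green grip bar, a cylinder of 20 mm diameter, 40 mm long along the guard's y, at the lever's free end under the middle of its window. Bar top is 12 mm under the guard roof's top when level, about 37 mm under it on the stop (also 5 mm farther in +x). The point is fixed to the lever, so it leans towards the robot as the lever tilts
- black_lever (a joint): angle of the black lever in rad, same mechanism; it starts between 0 and 0.06
- black_lever_grip (a point): top middle of the black grip bar, same size
- carburetor: loose aluminium carburetor with a black round cap, 48 x 78 x 55 mm, 0.45 kg, standing in the loaded station's nest under the ram; origin under its centre
- mallet: loose black rubber-faced mallet lying on the bench, head 62 x 120 x 60 mm, wooden handle along -x, 280 mm long in all; origin on the bench under the handle, 90 mm from the head's middle
- punch: loose bronze drift punch, 150 mm long along its y, 13 mm thick, lying on the bench in front of the guard; origin under its middle
- filter_housing: loose grey plastic air filter housing, 160 x 106 x 58 mm with a round snout on its +x end; origin under the box's centre
- parts_tin: loose round steel parts tin, 104 mm across, 45 mm high, a few brass bits in it; origin under its centre
- jet_jar: loose closed amber glass jar, 42 mm across, 55 mm high, standing beside the guard; origin under its centre

How it is judged:
By the outcome, as a careful person would: the job done as asked, in the order asked, and still so for the second after the job is handed in, with the robot touching nothing.
It also fails if it takes over 32 s, if anything falls off the work surface, if the arm or the gripper's body presses on something with over 40 N, if the wrist force passes 120 N, or if a joint passes its speed limit or range.

## Working session

There is one attempt and no reset: what is moved stays moved. The work goes in short steps, Python scripts to look and compute and a tool call to move; the robot and the scene stay as the last step left them, time stands still between calls to the robot, and variables do not carry over. Pictures are saved under pics/ and viewed, and the job is handed in when it is done.

Besides the shell and the picture viewer there is one more tool, called after ">>>" as name(argument=value, ...), one argument or row to a line, values as JSON. drive_tool: Moves the arm, as the interface text tells. Shifts and turns lie within -1 to 1; 1 stands for 50 cm of shift or pi/2 rad of turn. Its arguments: {"type":"object","properties":{"increments":{"type":"array"},"gripper":{"type":"number"}},"required":["increments"]}

```bash
mkdir -p pics
cat > h.py <<'E'
from rig import *
import numpy as np, cv2
def snap(n,f):
    c=read_camera(n); p=np.ascontiguousarray(c["pixels"]); cv2.imwrite("pics/"+f+".png",p)
    np.savez("pics/"+f+".npz",p=p,K=c["K"],E=c["extrinsics"]); return c
def ray(f,u,v,z):
    d=np.load("pics/"+f+".npz");E=d["E"];K=d["K"]
    r=np.linalg.solve(K,np.array([u,v,1.]));R=E[:3,:3];o=-R.T@E[:3,3];w=R.T@r
    return o+w*(z-o[2])/w[2]
def proj(f,P):
    d=np.load("pics/"+f+".npz");P=np.atleast_2d(P)
    c=(d["E"][:3,:3]@P.T).T+d["E"][:3,3]; q=(d["K"]@c.T).T; return q[:,:2]/q[:,2:]
E
python3 - <<'E'
from h import *
np.set_printoptions(precision=4,suppress=True)
s=observe();print(s)
for n in("side","top"):
    c=snap(n,n+"0");print(c["K"],c["extrinsics"])
E
```

```text
{'time': 0.0, 'q': array([ 1.2613,  0.6001, -0.0025,  1.6001,  0.0018,  0.9429, -0.0798]), 'dq': array([ 0.0014,  0.0001,  0.0002, -0.0012, -0.0003, -0.0001,  0.0002]), 'joint_torque': array([  0.    , -77.6465,   1.565 , -25.8009,   0.0124,   0.009 ,
        -0.    ]), 'eef_pos': array([ 0.1671, -0.7051,  0.303 ]), 'ee_rot': array([-0.0008,  0.9932,  0.1162, -0.0002]), 'wrist_force': array([-0.1379, -0.0019, -0.2987]), 'ft_torque': array([-0.0256, -0.0242, -0.0204]), 'finger_gap': 0.0856018839989099}
[[516.7487   0.     314.9097]
 [  0.     516.7487 186.6174]
 [  0.       0.       1.    ]] [[-0.9494 -0.3135  0.0198  0.5298]
 [-0.1771  0.4821 -0.858   0.1539]
 [ 0.2594 -0.8181 -0.5132  1.4695]
 [ 0.      0.      0.      1.    ]]
[[363.9563   0.     322.8391]
 [  0.     363.9563 195.6779]
 [  0.       0.       1.    ]] [[ 0.0169 -0.9996  0.0223  0.006 ]
 [-0.9971 -0.0185 -0.0743  0.5622]
 [ 0.0747 -0.021  -0.997   1.1829]
 [ 0.      0.      0.      1.    ]]
```

View pics/side0.png

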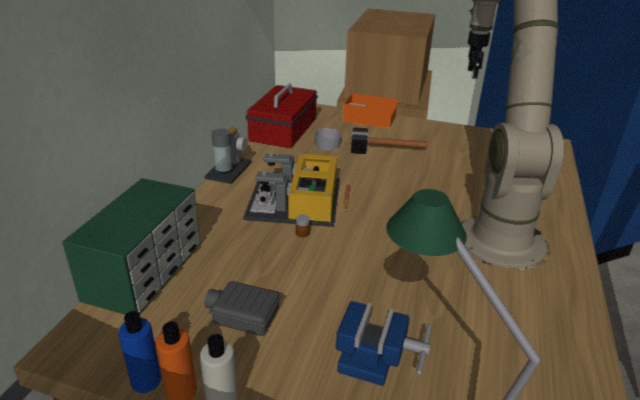

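View pics/top0.png

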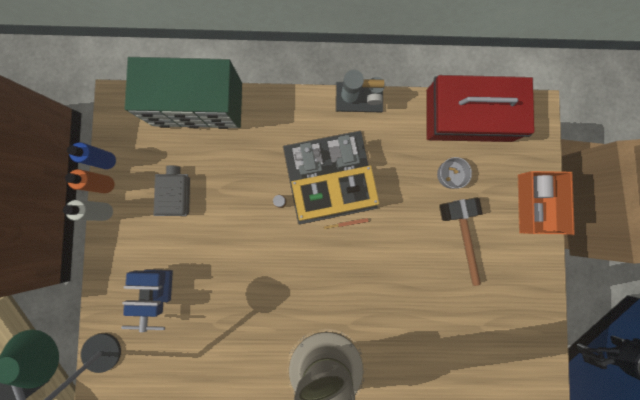

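The green lever is in the left (+y) window, at about top px (316,196). Next I'll enlarge that area.

Run:
```python
import cv2
a=cv2.imread("pics/top0.png")[120:235,265:395];cv2.imwrite("pics/top0c.png",cv2.resize(a,None,fx=5,fy=5,interpolation=cv2.INTER_CUBIC)*1)
a=cv2.imread("pics/side0.png")[145:235,240:360];cv2.imwrite("pics/side0c.png",cv2.resize(a,None,fx=6,fy=6,interpolation=cv2.INTER_CUBIC))
```

```text
(no output)
```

View pics/top0c.png

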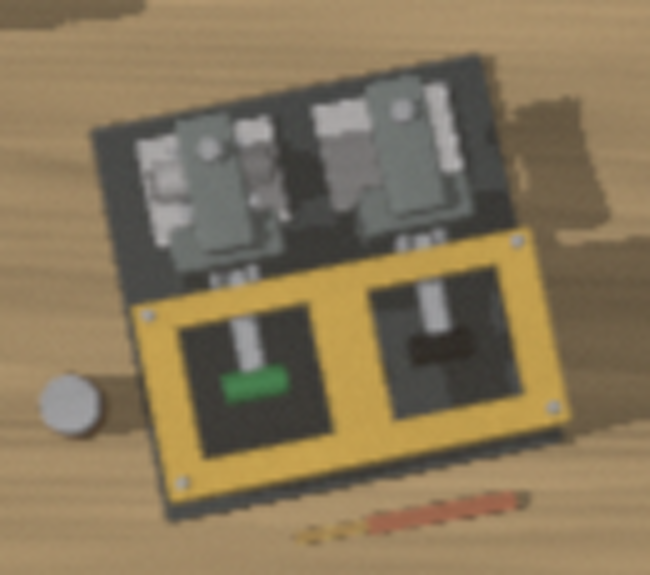

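View pics/side0c.png

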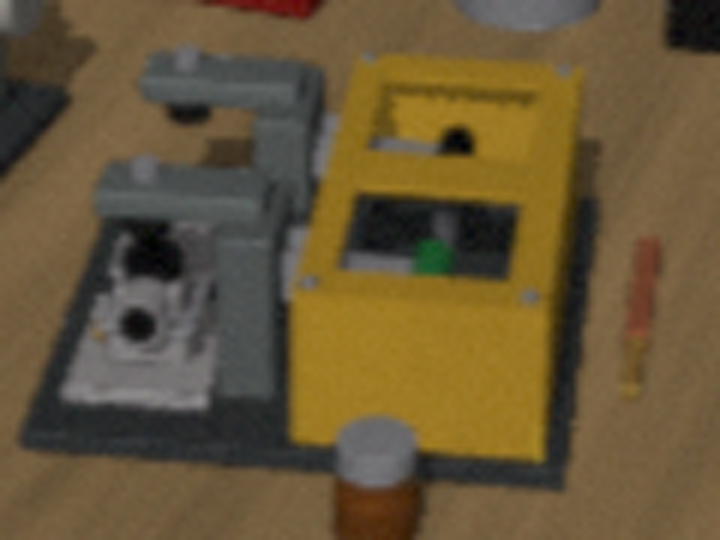

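```bash
cat > fit.py <<'E'
from h import *
from scipy.optimize import least_squares
np.set_printoptions(precision=4,suppress=True)
M=np.array([(5,126),(5,-126),(-118,126),(-118,-126),(-13,102),(-13,18),(-97,102),(-97,18),(-13,-18),(-13,-102),(-97,-18),(-97,-102)])/1e3
T=np.array([(133,305),(530,230),(170,502),(572,420),(178,328),(308,302),(203,458),(333,432),(368,290),(497,265),(393,420),(523,395)])
T=(T+.5)/5-.5+[265,120]
Sm=np.array([(5,126),(-118,126),(-118,-126),(5,-126),(-13,102),(-97,102),(-97,18),(-13,18)])/1e3
S=np.array([(298,285),(553,300),(580,68),(355,57),(340,270),(508,278),(521,207),(357,196)])
S=(S+.5)/6-.5+[240,145]
def W(p,m,z=.098):
    c,s=np.cos(p[2]),np.sin(p[2]); return np.c_[p[0]+c*m[:,0]-s*m[:,1],p[1]+s*m[:,0]+c*m[:,1],np.full(len(m),z)]
ft=lambda p:(proj("top0",W(p,M))-T).ravel()
fs=lambda p:(proj("side0",W(p,Sm))-S).ravel()
for f in(ft,fs,lambda p:np.r_[ft(p),fs(p)]):
    r=least_squares(f,[.6,0,.2]);print(r.x,np.sqrt(np.mean(r.fun**2)));p=r.x
    print(" green win",W(p,np.array([[-.055,.06]]))[0]," black",W(p,np.array([[-.055,-.06]]))[0])
print(r.fun.reshape(-1,2))
# grip bar centre in top at z~.084
u=lambda a,b:((a+.5)/5-.5+265,(b+.5)/5-.5+120)
print(ray("top0",*u(255,384),.082))
print(observe()["time"])
E
python3 fit.py
```

```text
[ 0.6226 -0.0076  0.2129] 0.2828102890375796
 green win [0.5562 0.0394 0.098 ]  black [ 0.5815 -0.0779  0.098 ]
[ 0.6245 -0.0065  0.2328] 0.9360862118805329
 green win [0.5572 0.0392 0.098 ]  black [ 0.5848 -0.0776  0.098 ]
[ 0.6232 -0.0072  0.219 ] 0.6954013188112157
 green win [0.5565 0.0394 0.098 ]  black [ 0.5825 -0.0777  0.098 ]
[[-0.1625  0.1712]
 [-0.2891 -0.7307]
 [ 0.2282 -0.2509]
 [-0.372  -0.1908]
 [-0.4164 -0.2928]
 [ 0.1366 -0.4353]
 [-0.0621  0.2924]
 [ 0.6117  0.0498]
 [-0.5279 -0.316 ]
 [ 0.019  -0.617 ]
 [-0.0015  0.1263]
 [ 0.4642 -0.2739]
 [-0.5889  1.4463]
 [-0.2436  1.9357]
 [ 0.8368  0.0067]
 [ 0.9073 -0.5471]
 [-0.2534  0.0677]
 [ 0.6046  0.7292]
 [ 0.748  -1.7971]
 [ 0.5337 -1.8094]]
[0.5547 0.0399 0.082 ]
0.1
```

```bash
cat > d.py <<'E'
from h import *
import sys
from scipy.spatial.transform import Rotation as Ro
np.set_printoptions(precision=5,suppress=True)
t=np.array([float(a) for a in sys.argv[1:4]]);yaw=float(sys.argv[4])
s=observe();w,x,y,z=s["ee_rot"];R=Ro.from_quat([x,y,z,w]).as_matrix()
print("pos",s["eef_pos"],"xyaw",np.arctan2(R[1,0],R[0,0]),"tilt",R[:2,2],"F",s["wrist_force"],"t",s["time"],"gap",s["finger_gap"])
print("units",R.T@(t-s["eef_pos"])/.5,"yaw units",-(yaw-np.arctan2(R[1,0],R[0,0]))/(np.pi/2))
E
python3 d.py 0.5575 0.0396 0.30 0.214
```

```text
pos [ 0.16722 -0.70513  0.3031 ] xyaw 0.23290295835992775 tilt [-0.00044  0.00134] F [ 0.08846 -0.45253 -0.15179] t 0.1 gap 0.08575407021231037
units [ 1.10326 -1.26907  0.00786] yaw units 0.012033997048171074
```

>>> drive_tool(
  increments=[
    {"translation": [0.02, -0.023, 0], "yaw": 0},
    {"translation": [0.06, -0.069, 0], "yaw": 0},
    {"translation": [0.1, -0.115, 0], "yaw": 0},
    {"translation": [0.15, -0.1725, 0], "yaw": 0.012},
    {"translation": [0.2, -0.23, 0], "yaw": 0.012},
    {"translation": [0.25, -0.2875, 0], "yaw": 0.012},
    {"translation": [0.3, -0.345, 0], "yaw": 0.012},
    {"translation": [0.35, -0.4025, 0], "yaw": 0.012},
    {"translation": [0.4, -0.46, 0], "yaw": 0.012},
    {"translation": [0.44, -0.506, 0], "yaw": 0.012},
    {"translation": [0.47, -0.5405, 0], "yaw": 0.012},
    {"translation": [0.48, -0.552, 0], "yaw": 0.012},
  ],
  gripper=-1,
)

```text
time: 1.1
eef_pos: [0.3388, -0.378, 0.3038]
ee_rot: [-0.001, 0.994, 0.109, 0.0]
wrist_force: [-0.3, 0.3, 0.0]
finger_gap: -0.0
```

```bash
python3 d.py 0.5575 0.0396 0.30 0.214
```

```text
pos [ 0.33879 -0.37803  0.30379] xyaw 0.21844734085819356 tilt [0.00008 0.0015 ] F [-0.31942  0.25087  0.00077] t 1.1 gap -4.1134644953440477e-05
units [ 0.60804 -0.72061  0.00888] yaw units 0.002831265124784232
```

>>> drive_tool(
  increments=[
    {"translation": [0.03, -0.035, 0], "yaw": 0},
    {"translation": [0.08, -0.095, 0], "yaw": 0},
    {"translation": [0.14, -0.165, 0], "yaw": 0},
    {"translation": [0.2, -0.235, 0], "yaw": 0},
    {"translation": [0.26, -0.305, 0], "yaw": 0},
    {"translation": [0.32, -0.375, 0], "yaw": 0},
    {"translation": [0.38, -0.445, 0], "yaw": 0},
    {"translation": [0.44, -0.52, 0], "yaw": 0},
    {"translation": [0.5, -0.59, 0], "yaw": 0},
    {"translation": [0.55, -0.65, 0], "yaw": 0},
    {"translation": [0.58, -0.69, 0], "yaw": 0},
    {"translation": [0.59, -0.7, 0], "yaw": 0},
  ],
)

```text
time: 2.1
eef_pos: [0.5531, 0.0278, 0.3038]
ee_rot: [-0.001, 0.994, 0.109, 0.001]
wrist_force: [0.9, 0.7, -0.3]
finger_gap: 0.0005
```

>>> drive_tool(
  increments=[
    {"translation": [0, 0, 0], "yaw": 0},
    {"translation": [0, 0, 0], "yaw": 0},
    {"translation": [0, 0, 0], "yaw": 0},
  ],
)

```text
time: 2.35
eef_pos: [0.5507, 0.0217, 0.3035]
ee_rot: [0.0, 0.994, 0.106, -0.001]
wrist_force: [-0.6, -0.9, 0.0]
finger_gap: -0.0003
```

```bash
python3 d.py 0.5575 0.0396 0.30 0.214
python3 - <<'E'
from h import *
for n in ("wrist","top","side"):
    c=snap(n,n+"1")
    print(n,c["K"][0],c["K"][1],c["extrinsics"])
E
```

```text
pos [0.55067 0.02175 0.30347] xyaw 0.2128154681162189 tilt [-0.00115 -0.00096] F [-0.6222  -0.94563  0.02265] t 2.35 gap -0.0002710685710559796
units [ 0.0209  -0.03202  0.00689] yaw units -0.0007540964182148615
wrist [309.70691629   0.         320.45711398] [  0.         309.70691629 196.78233257] [[ 2.11586965e-01 -9.77358755e-01  9.05570318e-04 -9.49860269e-02]
 [-9.35561730e-01 -2.02270152e-01  2.89501356e-01  4.82038070e-01]
 [-2.82763515e-01 -6.21019302e-02 -9.57177175e-01  5.36548834e-01]
 [ 0.00000000e+00  0.00000000e+00  0.00000000e+00  1.00000000e+00]]
top [363.95632649   0.         322.8391498 ] [  0.         363.95632649 195.6778765 ] [[ 0.01687211 -0.99960846  0.0223217   0.00599056]
 [-0.99706558 -0.01848803 -0.07428605  0.56217424]
 [ 0.07466965 -0.02100284 -0.99698712  1.18289097]
 [ 0.          0.          0.          1.        ]]
side [516.74873834   0.         314.90965719] [  0.         516.74873834 186.61741202] [[-0.94938903 -0.31347489  0.01984874  0.52982644]
 [-0.17712508  0.4821121  -0.85801785  0.1539186 ]
 [ 0.25939773 -0.81810844 -0.5132362   1.46949433]
 [ 0.          0.          0.          1.        ]]
```

View pics/wrist1.png

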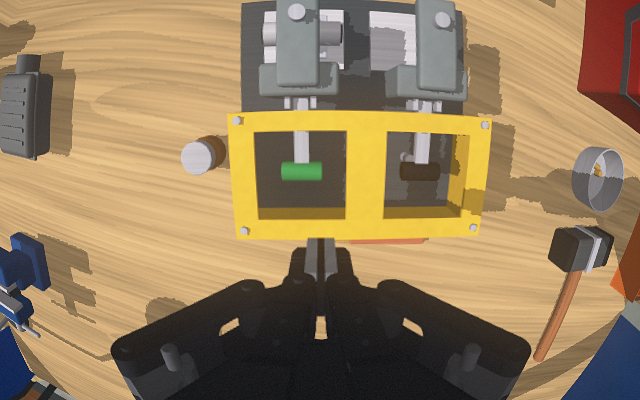

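View pics/side1.png

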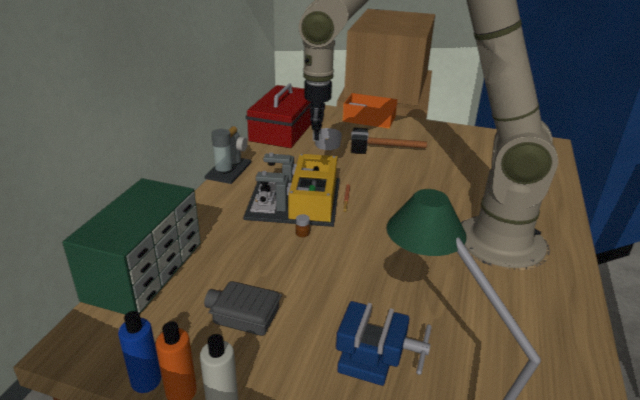

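Run:
```python
import cv2
a=cv2.imread("pics/wrist1.png")[95:255,220:380];cv2.imwrite("pics/wrist1c.png",cv2.resize(a,None,fx=3.75,fy=3.75,interpolation=cv2.INTER_CUBIC))
a=cv2.imread("pics/wrist1.png")[95:255,360:520];cv2.imwrite("pics/wrist1d.png",cv2.resize(a,None,fx=3.75,fy=3.75,interpolation=cv2.INTER_CUBIC))
```

```text
(no output)
```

View pics/wrist1c.png

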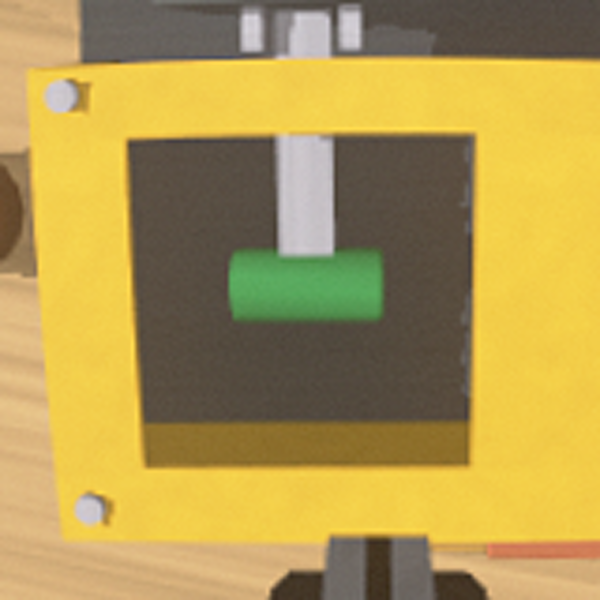

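View pics/wrist1d.png

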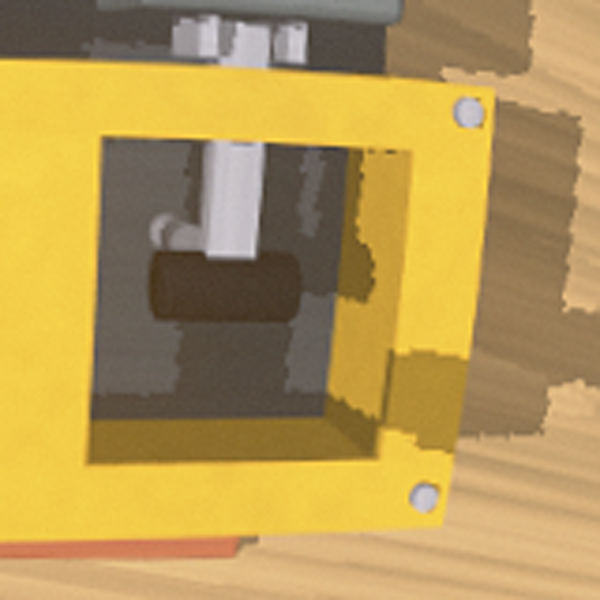

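```bash
cat > fitw.py <<'E'
from fit import M,W,ft,fs
from h import *
from scipy.optimize import least_squares
d=np.load("pics/wrist1.npz");K=d["K"];E=d["E"]
m=np.array([(-13,102),(-13,18),(-97,102),(-97,18),(5,126),(-118,126),(-13,-18),(-13,-102),(-97,-18),(-97,-102),(5,-126),(-118,-126)])/1e3
uv=np.array([(127,138),(476,134),(145,467),(469,466),(27,70),(63,541),(101,136),(413,149),(88,465),(377,461),(495,88),(442,527)],float)
uv=(uv+.5)/3.75-.5; uv+=[220,95]; uv[6:,0]+=140
def fish(P):
    c=(E[:3,:3]@P.T).T+E[:3,3]
    return cv2.fisheye.projectPoints(c[:,None],np.zeros(3),np.zeros(3),K,np.zeros(4))[0][:,0]
def fray(u,v,z):
    n=cv2.fisheye.undistortPoints(np.array([[[u,v]]],float),K,np.zeros(4))[0,0]
    R=E[:3,:3];o=-R.T@E[:3,3];w=R.T@np.r_[n,1];return o+w*(z-o[2])/w[2]
fw=lambda p:(fish(W(p,m))-uv).ravel()
print("wrist")
for f in(fw,lambda p:np.r_[ft(p),fw(p)]):
    r=least_squares(f,[.62,0,.2]);print(r.x,np.sqrt(np.mean(r.fun**2)),W(r.x,np.array([[-.055,.06]]))[0])
q=lambda a,b:((a+.5)/3.75-.5+220,(b+.5)/3.75-.5+95)
print("bar",fray(*q(306,286),.082),"tip",fray(*q(378,540),.23))
c=np.array([[-.055,.06]])
E
python3 fitw.py | sed -n '/wrist/,$p'
```

```text
wrist
[ 0.6231 -0.0045  0.2175] 0.34063356128161887 [0.5565 0.0422 0.098 ]
[ 0.6231 -0.0049  0.217 ] 0.5467559993358174 [0.5564 0.0419 0.098 ]
bar [0.5581 0.0427 0.082 ] tip [0.5584 0.0239 0.23  ]
```

```bash
cat > k.py <<'E'
from fitw import *
s=np.array([.55067,.02175,.30347]);a=.2128
ex=np.array([np.cos(a),np.sin(a),0]);ey=np.array([-np.sin(a),np.cos(a),0])
def fr2(u,v,X):
    n=cv2.fisheye.undistortPoints(np.array([[[u,v]]],float),K,np.zeros(4))[0,0]
    R=E[:3,:3];o=-R.T@E[:3,3];w=R.T@np.r_[n,1]
    l=(X-(o-s)@ex)/(w@ex);P=o+l*w-s;return P@ey*1e3,-P[2]*1e3
for u,v in((320,239),(291,250),(291,278),(265,288),(245,280),(222,285),(130,335)):
    print((u,v),[tuple(np.round(fr2(u,v,X),1)) for X in(.0,.005,.011,.015)])
E
python3 k.py | sed -n '/bar/,$p'
python3 - <<'E'
import cv2
a=cv2.imread("pics/wrist1.png")[230:390,220:420];cv2.imwrite("pics/wrist1e.png",cv2.resize(a,None,fx=3.75,fy=3.75)*2)
E
python3 d.py 0.5585 0.0415 0.19 0.216
```

```text
bar [0.5581 0.0427 0.082 ] tip [0.5584 0.0239 0.23  ]
(320, 239) [(np.float64(0.7), np.float64(90.5)), (np.float64(0.7), np.float64(79.6)), (np.float64(0.7), np.float64(66.6)), (np.float64(0.7), np.float64(57.8))]
(291, 250) [(np.float64(16.1), np.float64(76.3)), (np.float64(15.0), np.float64(66.4)), (np.float64(13.8), np.float64(54.5)), (np.float64(13.0), np.float64(46.5))]
(291, 278) [(np.float64(13.7), np.float64(48.1)), (np.float64(12.8), np.float64(40.1)), (np.float64(11.8), np.float64(30.5)), (np.float64(11.0), np.float64(24.0))]
(265, 288) [(np.float64(24.2), np.float64(39.5)), (np.float64(22.6), np.float64(32.0)), (np.float64(20.7), np.float64(23.1)), (np.float64(19.4), np.float64(17.1))]
(245, 280) [(np.float64(34.2), np.float64(45.3)), (np.float64(32.0), np.float64(37.4)), (np.float64(29.2), np.float64(28.0)), (np.float64(27.4), np.float64(21.8))]
(222, 285) [(np.float64(43.7), np.float64(40.2)), (np.float64(40.8), np.float64(32.7)), (np.float64(37.3), np.float64(23.7)), (np.float64(34.9), np.float64(17.7))]
(130, 335) [(np.float64(69.5), np.float64(0.8)), (np.float64(64.9), np.float64(-4.0)), (np.float64(59.3), np.float64(-9.8)), (np.float64(55.6), np.float64(-13.7))]
pos [0.55063 0.02139 0.30387] xyaw 0.2115330966745822 tilt [-0.00038 -0.00064] F [-0.0798  -0.09794  0.43049] t 2.5 gap -6.078017779952655e-05
units [ 0.02395 -0.03614  0.2277 ] yaw units -0.0028437189782154707
```

View pics/wrist1e.png

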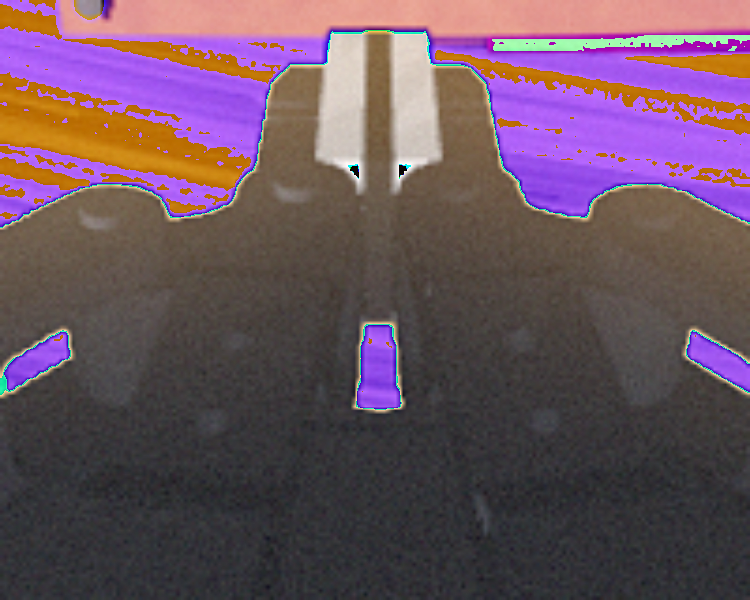

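>>> drive_tool(
  increments=[
    {"translation": [0.008, -0.012, 0], "yaw": 0},
    {"translation": [0.016, -0.024, 0.02], "yaw": -0.003},
    {"translation": [0.024, -0.036, 0.05], "yaw": -0.003},
    {"translation": [0.024, -0.036, 0.09], "yaw": -0.003},
    {"translation": [0.024, -0.036, 0.13], "yaw": -0.003},
    {"translation": [0.024, -0.036, 0.17], "yaw": -0.003},
    {"translation": [0.024, -0.036, 0.2], "yaw": -0.003},
    {"translation": [0.024, -0.036, 0.22], "yaw": -0.003},
    {"translation": [0.024, -0.036, 0.22], "yaw": -0.003},
    {"translation": [0.024, -0.036, 0.22], "yaw": -0.003},
    {"translation": [0.024, -0.036, 0.22], "yaw": -0.003},
  ],
)

```text
time: 3.42
eef_pos: [0.5594, 0.0435, 0.1944]
ee_rot: [-0.0, 0.994, 0.109, 0.0]
wrist_force: [-0.3, -1.4, 0.9]
finger_gap: -0.0003
```

```bash
python3 d.py 0.5585 0.0415 0.159 0.216
python3 - <<'E'
from h import *
c=snap("side","side2")
a=cv2.imread("pics/side2.png")[95:235,240:380];cv2.imwrite("pics/side2c.png",cv2.resize(a,None,fx=4.2,fy=4.2,interpolation=cv2.INTER_CUBIC))
c=snap("wrist","wrist2")
a=cv2.imread("pics/wrist2.png")[60:360,160:480];cv2.imwrite("pics/wrist2c.png",cv2.resize(a,None,fx=2,fy=2,interpolation=cv2.INTER_CUBIC))
E
```

```text
pos [0.55936 0.04347 0.1944 ] xyaw 0.21874376319565889 tilt [0.00087 0.00021] F [-0.31264 -1.39169  0.87449] t 3.4167 gap -0.00025897809551471624
units [-0.0026   0.00347  0.0708 ] yaw units 0.001746733901050909
```

View pics/side2c.png

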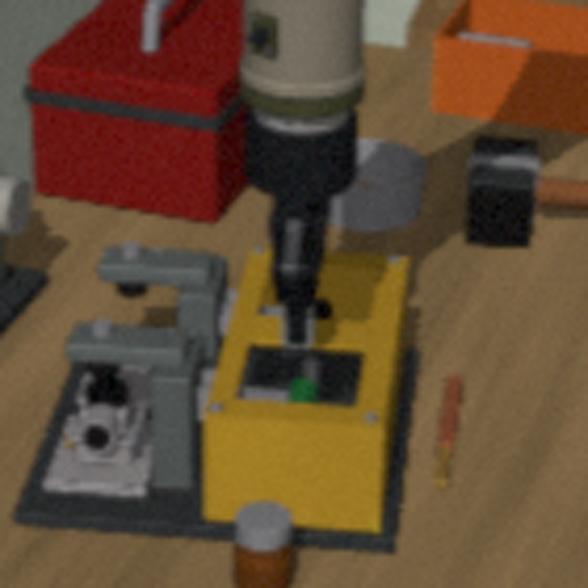

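View pics/wrist2c.png

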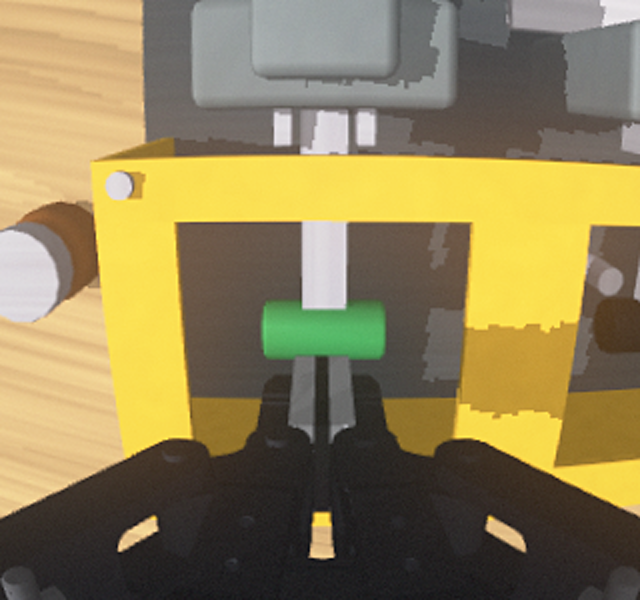

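```bash
for i in 1 2; do python3 d.py 0.5585 0.042 0.159 0.216; done
python3 - <<'E'
from h import *
import numpy as np
d=np.load("pics/wrist2.npz");K=d["K"];E=d["E"]
R=E[:3,:3];o=-R.T@E[:3,3];print("cam",o)
for n,u,v,z in(("TL",177,222,.098),("TR",470,222,.098),("bar",323,330,.082),("tipfront",321,355,.117)):
    n2=cv2.fisheye.undistortPoints(np.array([[[160+u/2,60+v/2]]],float),K,np.zeros(4))[0,0];w=R.T@np.r_[n2,1];print(n,o+w*(z-o[2])/w[2])
E
```

```text
pos [0.55945 0.04338 0.19478] xyaw 0.21863381933756962 tilt [0.00167 0.00028] F [ 0.07379  0.49629 -0.27855] t 3.5167 gap -4.3672113961278305e-05
units [-0.00257  0.00227  0.07155] yaw units 0.0016767414671409059
pos [0.55945 0.04338 0.19478] xyaw 0.21863381933756962 tilt [0.00167 0.00028] F [ 0.07379  0.49629 -0.27855] t 3.5167 gap -4.3672113961278305e-05
units [-0.00257  0.00227  0.07155] yaw units 0.0016767414671409059
cam [0.63126877 0.05999832 0.26551957]
TL [0.58828626 0.09180974 0.098     ]
TR [0.6062091  0.01138213 0.098     ]
bar [0.55943917 0.0432674  0.082     ]
tipfront [0.56611438 0.04542275 0.117     ]
```

>>> drive_tool(
  increments=[
    {"translation": [-0.002, 0, 0.01], "yaw": 0.002},
    {"translation": [-0.002, 0, 0.025], "yaw": 0.002},
    {"translation": [-0.002, 0, 0.04], "yaw": 0.002},
    {"translation": [-0.002, 0, 0.05], "yaw": 0.002},
    {"translation": [-0.002, 0, 0.06], "yaw": 0.002},
    {"translation": [-0.002, 0, 0.07], "yaw": 0.002},
    {"translation": [-0.002, 0, 0.08], "yaw": 0.002},
    {"translation": [-0.002, 0, 0.088], "yaw": 0.002},
    {"translation": [-0.002, 0, 0.088], "yaw": 0.002},
    {"translation": [-0.002, 0, 0.088], "yaw": 0.002},
  ],
)

```text
time: 4.35
eef_pos: [0.558, 0.0431, 0.1496]
ee_rot: [-0.0, 0.994, 0.108, -0.0]
wrist_force: [0.6, 0.7, -0.4]
finger_gap: -0.0001
```

```bash
python3 d.py 0.5585 0.042 0.134 0.216
python3 - <<'E'
from h import *
c=snap("side","side3")
a=cv2.imread("pics/side3.png")[95:235,240:380];cv2.imwrite("pics/side3c.png",cv2.resize(a,None,fx=4.2,fy=4.2,interpolation=cv2.INTER_CUBIC))
c=snap("wrist","wrist3")
a=cv2.imread("pics/wrist3.png")[60:360,160:480];cv2.imwrite("pics/wrist3c.png",cv2.resize(a,None,fx=2,fy=2,interpolation=cv2.INTER_CUBIC))
E
```

```text
pos [0.55799 0.04308 0.14958] xyaw 0.21553439590932547 tilt [-0.00028 -0.00001] F [ 0.57034  0.73685 -0.38448] t 4.35 gap -6.106597925863043e-05
units [0.00054 0.00233 0.03116] yaw units -0.00029641277021863515
```

View pics/side3c.png

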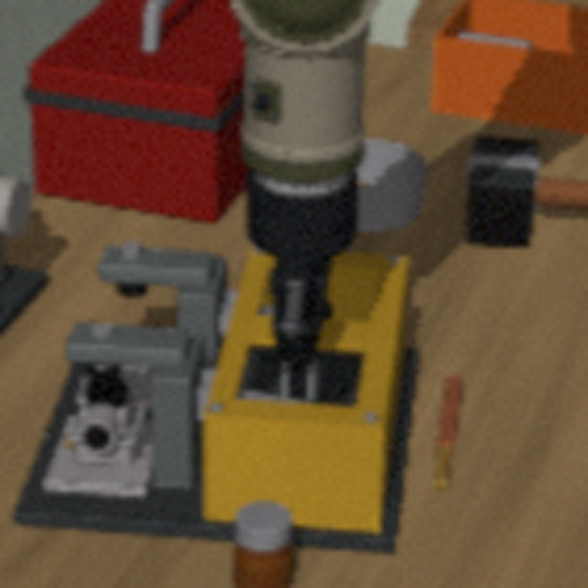

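View pics/wrist3c.png

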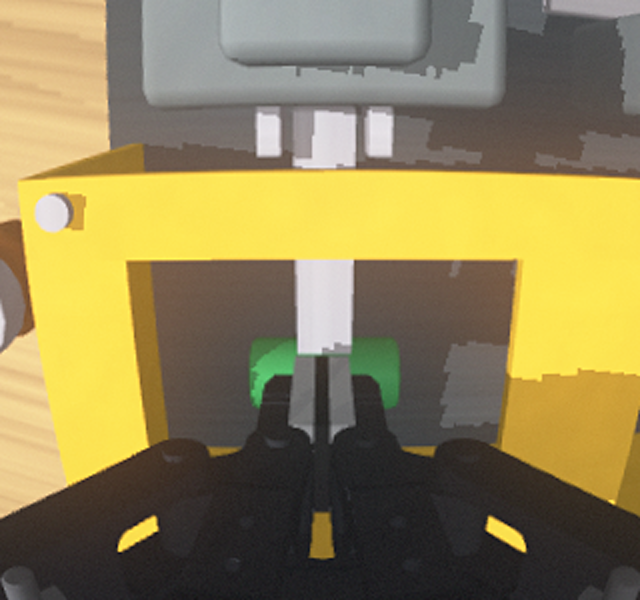

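>>> drive_tool(
  increments=[
    {"translation": [0.001, 0, 0.006], "yaw": 0},
    {"translation": [0.001, 0, 0.012], "yaw": 0},
    {"translation": [0.001, 0, 0.018], "yaw": 0},
    {"translation": [0.001, 0, 0.023], "yaw": 0},
    {"translation": [0.001, 0, 0.027], "yaw": 0},
    {"translation": [0.001, 0, 0.029], "yaw": 0},
    {"translation": [0.001, 0, 0.029], "yaw": 0},
    {"translation": [0.001, 0, 0.029], "yaw": 0},
  ],
)

```text
time: 5.12
eef_pos: [0.5585, 0.0432, 0.1352]
ee_rot: [-0.0, 0.994, 0.108, -0.0]
wrist_force: [0.7, 0.7, 2.4]
finger_gap: 0.0002
```

```bash
python3 d.py 0.5585 0.042 0.134 0.216
python3 - <<'E'
from h import *
c=snap("side","side4")
a=cv2.imread("pics/side4.png")[95:235,240:380];cv2.imwrite("pics/side4c.png",cv2.resize(a,None,fx=4.2,fy=4.2,interpolation=cv2.INTER_CUBIC))
c=snap("wrist","wrist4")
a=cv2.imread("pics/wrist4.png")[60:360,160:480];cv2.imwrite("pics/wrist4c.png",cv2.resize(a,None,fx=2,fy=2,interpolation=cv2.INTER_CUBIC))
E
```

```text
pos [0.55849 0.04321 0.13525] xyaw 0.21553859415572058 tilt [-0.00019  0.00001] F [0.6546  0.72738 2.44722] t 5.1167 gap 0.00022503723928127996
units [-0.0005   0.00236  0.00249] yaw units -0.0002937400835542375
```

View pics/side4c.png

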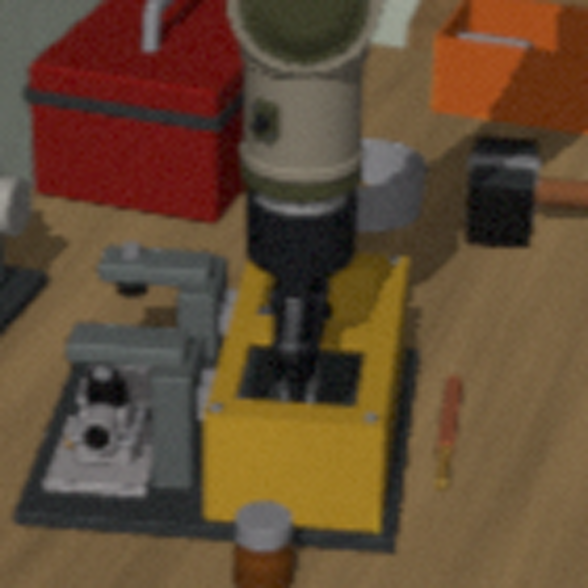

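View pics/wrist4c.png

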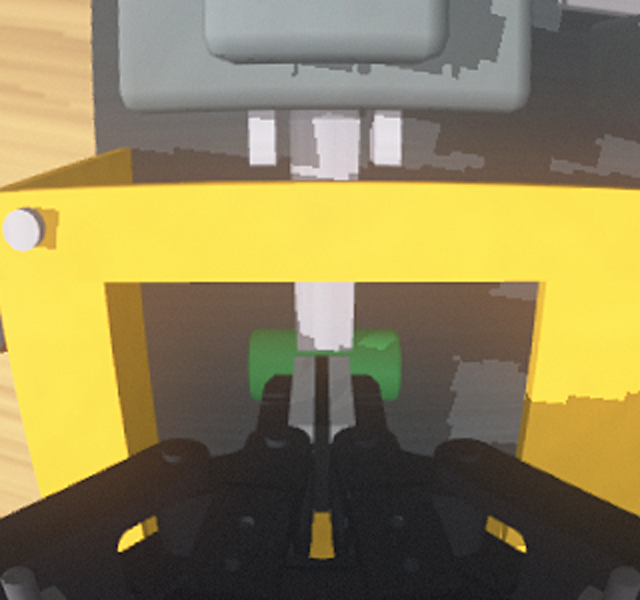

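>>> drive_tool(
  increments=[
    {"translation": [0, 0, 0.002], "yaw": 0},
    {"translation": [0, 0, 0.004], "yaw": 0},
    {"translation": [0, 0, 0.005], "yaw": 0},
    {"translation": [0, 0, 0.005], "yaw": 0},
    {"translation": [0, 0, 0.005], "yaw": 0},
  ],
)

```text
time: 5.63
eef_pos: [0.5585, 0.0432, 0.1336]
ee_rot: [0.0, 0.994, 0.108, 0.0]
wrist_force: [-0.8, 0.9, 12.6]
finger_gap: 0.0002
```

>>> drive_tool(
  increments=[
    {"translation": [0, 0, 0.002], "yaw": 0},
    {"translation": [0, 0, 0.004], "yaw": 0},
    {"translation": [0, 0, 0.004], "yaw": 0},
    {"translation": [0, 0, 0.004], "yaw": 0},
  ],
)

```text
time: 5.97
eef_pos: [0.5585, 0.0432, 0.133]
ee_rot: [0.0, 0.994, 0.108, 0.001]
wrist_force: [-4.3, -0.3, 31.6]
finger_gap: -0.0
```

>>> drive_tool(
  increments=[
    {"translation": [0, 0, -0.004], "yaw": 0},
    {"translation": [0, 0, -0.008], "yaw": 0},
    {"translation": [0, 0, -0.014], "yaw": 0},
    {"translation": [0, 0, -0.024], "yaw": 0},
    {"translation": [0, 0, -0.04], "yaw": 0},
    {"translation": [0, 0, -0.06], "yaw": 0},
    {"translation": [0, 0, -0.09], "yaw": 0},
    {"translation": [0, 0, -0.13], "yaw": 0},
    {"translation": [0, 0, -0.18], "yaw": 0},
    {"translation": [0, 0, -0.22], "yaw": 0},
    {"translation": [0, 0, -0.24], "yaw": 0},
    {"translation": [0, 0, -0.24], "yaw": 0},
  ],
)

```text
time: 6.97
eef_pos: [0.5593, 0.0432, 0.2535]
ee_rot: [-0.0, 0.994, 0.107, 0.002]
wrist_force: [-0.2, 0.1, -0.6]
finger_gap: 0.0005
```

```bash
python3 d.py 0.5585 0.042 0.134 0.216
python3 - <<'E'
from h import *
c=snap("side","side5")
a=cv2.imread("pics/side5.png")[145:235,240:360];cv2.imwrite("pics/side5c.png",cv2.resize(a,None,fx=6,fy=6,interpolation=cv2.INTER_CUBIC))
c=snap("wrist","wrist5")
a=cv2.imread("pics/wrist5.png")[40:290,160:480];cv2.imwrite("pics/wrist5c.png",cv2.resize(a,None,fx=2,fy=2,interpolation=cv2.INTER_CUBIC))
E
```

```text
pos [0.55926 0.04318 0.25347] xyaw 0.21522438241670622 tilt [0.00412 0.00056] F [-0.18648  0.12492 -0.64668] t 6.9667 gap 0.00047466801848188337
units [-0.00299  0.00189  0.23893] yaw units -0.0004937734893207802
```

View pics/side5c.png

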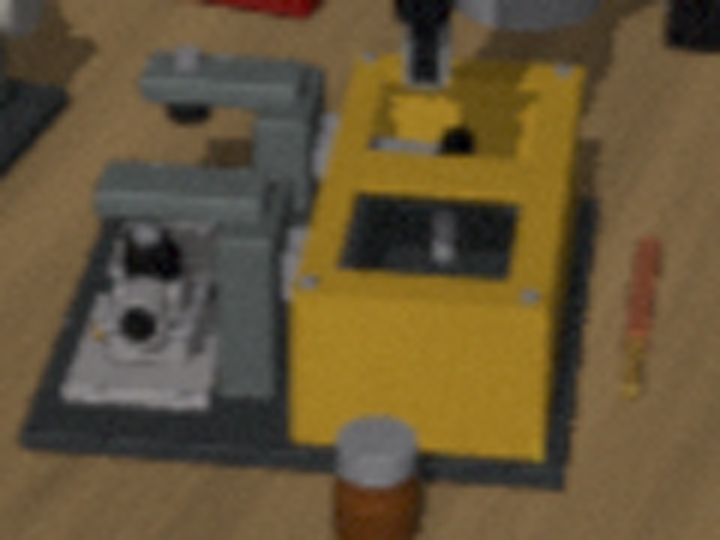

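View pics/wrist5c.png

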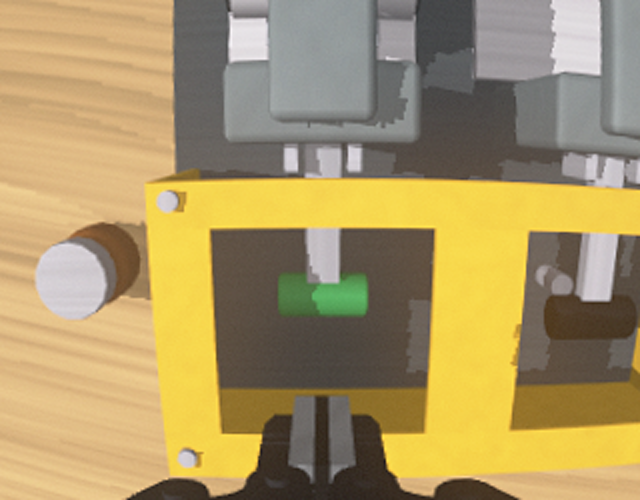

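```bash
python3 - <<'E' | tail -8
from fit import W
from h import *
from scipy.optimize import least_squares
d=np.load("pics/wrist5.npz");K=d["K"];E=d["E"]
def fish(P):
    c=(E[:3,:3]@P.T).T+E[:3,3]
    return (cv2.fisheye.projectPoints(c[:,None],np.zeros(3),np.zeros(3),K,np.zeros(4))[0][:,0]-[160,40])*2
m=np.array([(-13,102),(-13,18),(-97,18),(-97,102)])/1e3
uv=np.array([(210,229),(436,229),(426,434),(219,434)],float)
r=least_squares(lambda p:(fish(W(p[:3],m,p[3]))-uv).ravel(),[.62,0,.2,.098]);p=r.x;dz=p[3]-.098
print(p,np.abs(r.fun).max())
t=np.linspace(0,2*np.pi,73)
for phi in(0,.06,.28,.32,.36,.4):
    cx,cz=.015-.07*np.cos(phi),.076-.07*np.sin(phi)
    q=[]
    for y in(.04,.08):
        mm=np.c_[cx+.01*np.cos(t),np.full(73,y)]
        P=W(p,mm);P[:,2]=cz+.01*np.sin(t)+dz;q.append(fish(P))
    a=np.vstack(q);print(phi,"cols",a[:,0].min(),a[:,0].max(),"rows",a[:,1].min(),a[:,1].max())
E
python3 - <<'E'
import cv2,numpy as np
a=np.load("pics/wrist5.npz")["p"].astype(int);g=(a[...,1]-np.maximum(a[...,0],a[...,2])>25)
ys,xs=np.where(g[140:220,280:360]);print((xs.min()+280-160-.5)*2,(xs.max()+281-160-.5)*2,(ys.min()+140-40-.5)*2,(ys.max()+141-40-.5)*2)
E
```

```text
7.0667
[ 0.6227 -0.0046  0.2149  0.0989] 1.1051572803801264
0 cols 272.76407288064 372.6815482536608 rows 296.211357045653 344.30968390209506
0.06 cols 273.5186194887698 371.8621381139935 rows 293.3475528095665 340.716414033236
0.28 cols 275.96535868626745 369.2122362602963 rows 279.0278666135363 324.00603508029803
0.32 cols 276.3574400428314 368.7888846163057 rows 275.8513849199707 320.44822410750066
0.36 cols 276.7337182429137 368.3830210683585 rows 272.5180184895203 316.7501678640923
0.4 cols 277.09438610219297 367.99442801236705 rows 269.0350275897403 312.9155653823335
277.0 367.0 273.0 315.0
```

>>> drive_tool(
  increments=[
    {"translation": [0, 0, -0.02], "yaw": 0},
    {"translation": [0, 0, -0.02], "yaw": 0},
    {"translation": [0, 0, -0.02], "yaw": 0},
    {"translation": [0, 0, -0.02], "yaw": 0},
    {"translation": [0, 0, -0.02], "yaw": 0},
  ],
)

```text
time: 7.48
eef_pos: [0.5583, 0.0432, 0.2603]
ee_rot: [0.0, 0.994, 0.108, -0.0]
wrist_force: [-0.3, -0.3, -0.6]
finger_gap: 0.0002
```

Run:
```python
from h import *
a=cv2.imread("pics/side0.png");snap("side","side6");b=cv2.imread("pics/side6.png")
cv2.imwrite("pics/cmp.png",cv2.resize(np.hstack([a[140:240,230:360],b[140:240,230:360]]),None,fx=3,fy=3,interpolation=cv2.INTER_CUBIC))
s=observe();print(s["time"],s["wrist_force"],abs(s["dq"]).max())
```

```text
7.5333 [-0.14451514  0.09293769  0.76650411] 0.002405509033393
```

View pics/cmp.png

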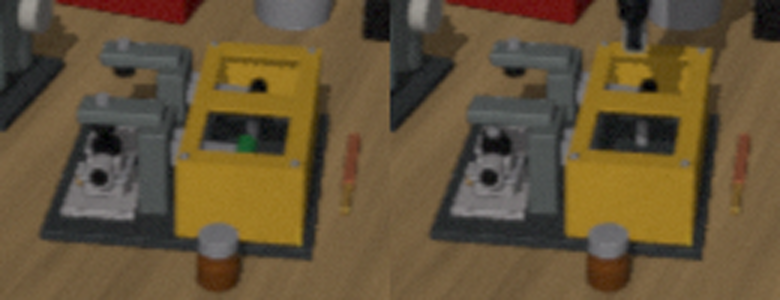

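Before and after side views: the green bar has dropped out of sight and the ram is down on the carburetor. Everything else looks unchanged.

```bash
python3 -c "
from rig import *
print(close_job())"
```

```text
the job is handed in; nothing more can be done
None
```

I pressed the green lever down to its stop with the closed fingertips, going in through its guard window. I then drew the fingers straight back up and handed the job in at about 7.5 s.

- **Stop reached:** the force rose to about 32 N over the last 0.6 mm of travel, well above the 4 to 5 N needed to move the bar.
- **Lever stays down:** with the fingers out, the bar's position in the wrist image matches a lever angle of about 0.36 rad, its stop.
- **Nothing else moved:** before and after side views show the ram down on the carburetor. The carburetor, black lever, punch and jar look unchanged. I did not compare the mallet, parts tin or filter housing in close-up.
- **Guard contact:** I saw none in the pictures, and there was no force on the way in before the lever. I took no picture at the very bottom of the stroke. I estimated the finger linkage's clearance there rather than seeing it: at least 3 mm above the roof and 3 mm or more inside the window edges.
- **Disagreement:** the wrist and top cameras put the window's y position about 3 mm apart. I went with the wrist view, which was consistent with the visible fingertips, and the bar was centred under them.

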